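# Put gearbox spares back with their own kind

### The arm

A 6-joint arm with a two-finger parallel gripper is mounted at the origin on the work surface. World frame = base frame: x ahead of the robot, y to its left, z up, the work surface at z = 0. Lengths are in m, angles in rad, forces in N, time in s.
With the tool pointing down it reaches from about 0.325 to 1 m from the base axis. Payload 5.1 kg.
Tool frame: the origin (TCP) lies at the very end of the fingers, on their centre line; the grasp point (between the pads) lies 19 mm behind it (env.grip_depth is the distance from the TCP to the grasp point, in m); z points along the fingers, y is the line along which they close (so a half turn about z gives the same grasp; the last joint's range is limited). The gripper opens to 85 mm and grips with 20 to 120 N. Pads are 22 mm wide; open, the fingers measure 114 mm over their backs; the gripper's body (76 mm by 85 mm) begins 54 mm behind the grasp point. The pads swing forward as they close: fully open they stand 13 mm farther back than shut.
Start: joints at [-1.336, 0.124, 1.65, -0, 1.367, -0.083], TCP at [0.203, -0.617, 0.231] pointing down, gripper open.
Joint ranges: [-2.61, 2.61], [-1.02, 2.33], [0.03, 2.71], [-1.35, 4.49], [0.32, 2.68], [-2.91, 2.91]. Speed limits (rad/s): [2.57, 2.57, 3.14, 3.14, 3.14, 3.14].

### API

Orientations are given as a rotation vector (axis times angle).
In Python, from workcell import env, vision gives the robot as it stands. The module is installed in compiled form; this text tells all that it offers.
- The arm moves only by the tool play_rows, never from a script. Its argument "moves" is a list of rows, each an object of numbers: "tx", "ty", "tz": the shift along the tool's x, y, z in mm; "rx", "ry", "rz": the turn, a rotation vector about the tool's x, y, z in rad; "jaw": the closure, from -1 (fully open) to 1 (shut), so that 0 is half open. A call has 1 to 10 rows; each row shifts and turns the commanded pose from where the row before left it, along the tool's axes as they then stand; what a row does not reach is not made up. A row lasts 1/10 s, in which the tool goes at most 50 mm and 8.59 degrees, less where a joint would pass 70% of its speed; a pose out of reach is approached as far as the arm can. A call is refused whole if a number of a shift passes 50 or a number of a turn 0.15, either way. A call with a gripper value outside its range is refused whole. The fingers move at their own pace and stop on an object; "force" is the grip in N (left out, the last holds). Time passes only in rows, so rows that do not move let the fingers close. It gives the time, the measured TCP pose, the force, the opening and the grip force at its end, in the units of the state.
- env.read_state(): the state, without advancing time (a new reading comes with each control period).
- vision.snapshot(name): name is "scene" or "side" or "wrist"; returns the picture (400x640x3 uint8, red, green, blue); there is no depth.
- vision.calibration(name): a dict with "mtx" (3x3 intrinsics, pixels), "xyz" and "attitude" of the camera in the world; the wrist camera has in their place "tool_from_camera" (4x4, takes a point from camera to tool coordinates, whose origin is the TCP and whose axes are the flange's). Camera axes: x right, y down, z forward; pixel columns grow to the right and rows downward; lengths in m; the calibration is good to about 2 mm. A picture is of the moment at which its call begins: read the wrist's pose just before it. calibration takes no time and is no camera call.
- env.job_done(): hands the job in; it is judged then, once.
The state is a dict: "t": time; "joints": joint angles; "qd": joint speeds; "joint_efforts": joint torques, N m; "tcp_pos": TCP position; "ee_rot": TCP orientation; "ft_force": force on the tool from outside, world axes, zero at the start; "moment": the same for the moment, N m; "opening": finger opening in m; "gripper_force": force on a finger pad.
Only numpy, scipy, OpenCV 4.12 (cv2) and the standard library are available. Lean on these libraries where they do the work, as an engineer would, in place of code of your own. Each camera call takes 0.05 s, during which the arm holds its last target. There are 200 camera calls.

### The job

Five gearbox spares lie about in the middle of the bench: one large ball bearing, two small ball bearings, a flanged bronze bush and a steel shaft key. Put each away in the tray that already holds its own kind, resting on the tray's floor and not on other parts, the bearings and the key lying flat and the bush standing on its flange. Set each one down low in its tray; never let one fall from above the trays.

Things in the scene. Friction and masses are not known exactly. Their poses are not given: they have to be found in the camera images.
- large_bearing_mid (a point): Large ball bearing, a flat steel ring with black seals, 52 mm across, 15 mm high, bore 25 mm, 0.13 kg; grip it round the outside. It lies loose on the bench, this way up, some 25 mm or more clear of anything else. Site at its centre, 7.5 mm above its underside; z is its axis, up at the start.
- small_bearing_1_mid (a point): Small ball bearing, a flat steel ring with black seals, 32 mm across, 10 mm high, bore 12 mm, 0.04 kg; one of two alike; grip it round the outside. It lies loose on the bench, this way up, some 25 mm or more clear of anything else. Site at its centre, 5 mm above its underside; z is its axis, up at the start.
- small_bearing_2_mid (a point): The other small ball bearing, the same as the first: 32 mm across, 10 mm high, 0.04 kg. It lies loose on the bench, this way up, some 25 mm or more clear of anything else. Site at its centre, 5 mm above its underside; z is its axis, up at the start.
- flange_bush_mid (a point): Flanged bronze bush standing on its flange: flange 36 mm across and 4 mm thick at the bottom, barrel 26 mm across above it, 30 mm high in all, bore 20 mm, 0.09 kg. It lies loose on the bench, this way up, some 25 mm or more clear of anything else. Site at its centre, 15 mm above its underside; z is its axis, up at the start.
- shaft_key_mid (a point): Shaft key, a plain steel bar 60 x 16 x 10 mm, 0.08 kg, lying on its wide face. It lies loose on the bench, this way up, some 25 mm or more clear of anything else. Site at its centre, 5 mm above its underside; x along its 60 mm length, y across its 16 mm width, z up.
- tray_large_free (a point): Tray for large bearings. Fixed blue steel tray, 150 x 112 mm, 28 mm high, walls and floor 3 mm, its far end holding two bearings of 52 mm side by side (fixed). Point: on its floor, 3 mm above the bench, mid of the free end nearer the robot; floor is free at least 44 mm along x and 53 mm along y either side of it. x runs along the tray to the stock, y across, z up.
- tray_small_free (a point): Tray for small bearings. Fixed blue steel tray, 150 x 112 mm, 28 mm high, walls and floor 3 mm, its far end holding three bearings of 32 mm side by side (fixed). Point: on its floor, 3 mm above the bench, mid of the free end nearer the robot; floor is free at least 44 mm along x and 53 mm along y either side of it. x runs along the tray to the stock, y across, z up.
- tray_bush_free (a point): Tray for bushes. Fixed blue steel tray, 150 x 112 mm, 28 mm high, walls and floor 3 mm, its far end holding two bronze bushes standing on their flanges (fixed). Point: on its floor, 3 mm above the bench, mid of the free end nearer the robot; floor is free at least 44 mm along x and 53 mm along y either side of it. x runs along the tray to the stock, y across, z up.
- tray_key_free (a point): Tray for shaft keys. Fixed blue steel tray, 150 x 112 mm, 28 mm high, walls and floor 3 mm, its far end holding two steel keys lying across the tray (fixed). Point: on its floor, 3 mm above the bench, mid of the free end nearer the robot; floor is free at least 44 mm along x and 53 mm along y either side of it. x runs along the tray to the stock, y across, z up.
There are look-alikes about, which are no part of the job. Leave any purple look-alike of the part that bears tray_large_free alone.

How it is judged:
At the end, for the whole second after the job is handed in: Every spare is at rest inside the tray that holds its kind, on the tray's floor (its centre within about 2.5 mm of the height it has when it stands on the floor) and level within 0.12 rad: the bearings and the key flat either way up, the bush upright on its flange (x of large_bearing_mid in the frame of tray_large_free between -0.046 and 0.098 m and y of large_bearing_mid in the frame of tray_large_free between -0.053 and 0.053 m and z of large_bearing_mid in the frame of tray_large_free between 0.0045 and 0.01 m and angle between the z axis of large_bearing_mid and the z axis of tray_large_free, either way round below 0.12 rad and linear speed of each of large_bearing, small_bearing_1, small_bearing_2, flange_bush, shaft_key below 0.02 m/s and x of small_bearing_1_mid in the frame of tray_small_free between -0.046 and 0.098 m and y of small_bearing_1_mid in the frame of tray_small_free between -0.053 and 0.053 m and z of small_bearing_1_mid in the frame of tray_small_free between 0.002 and 0.0075 m and angle between the z axis of each of small_bearing_1_mid, small_bearing_2_mid and the z axis of tray_small_free, either way round below 0.12 rad and x of small_bearing_2_mid in the frame of tray_small_free between -0.046 and 0.098 m and y of small_bearing_2_mid in the frame of tray_small_free between -0.053 and 0.053 m and z of small_bearing_2_mid in the frame of tray_small_free between 0.002 and 0.0075 m and x of flange_bush_mid in the frame of tray_bush_free between -0.046 and 0.098 m and y of flange_bush_mid in the frame of tray_bush_free between -0.053 and 0.053 m and z of flange_bush_mid in the frame of tray_bush_free between 0.012 and 0.0175 m and angle between flange_bush_mid's own z axis and vertical below 0.12 rad and x of shaft_key_mid in the frame of tray_key_free between -0.046 and 0.098 m and y of shaft_key_mid in the frame of tray_key_free between -0.053 and 0.053 m and z of shaft_key_mid in the frame of tray_key_free between 0.002 and 0.0075 m and angle between the z axis of shaft_key_mid and the z axis of tray_key_free, either way round below 0.12 rad); the robot touches nothing.
It fails at once if the large bearing is let go in the air, its centre more than 60 mm above the bench, and falls (height (world z) of large_bearing_mid above 0.06 m and contact force between the fingers and large_bearing below 0.01 N).
It fails at once if the small bearing 1 is let go in the air, its centre more than 60 mm above the bench, and falls (height (world z) of small_bearing_1_mid above 0.06 m and contact force between the fingers and small_bearing_1 below 0.01 N).
It fails at once if the small bearing 2 is let go in the air, its centre more than 60 mm above the bench, and falls (height (world z) of small_bearing_2_mid above 0.06 m and contact force between the fingers and small_bearing_2 below 0.01 N).
It fails at once if the flange bush is let go in the air, its centre more than 60 mm above the bench, and falls (height (world z) of flange_bush_mid above 0.06 m and contact force between the fingers and flange_bush below 0.01 N).
It fails at once if the shaft key is let go in the air, its centre more than 60 mm above the bench, and falls (height (world z) of shaft_key_mid above 0.06 m and contact force between the fingers and shaft_key below 0.01 N).
It also fails if it takes over 128 s, if anything falls off the work surface, if the arm or the gripper's body presses on something with over 40 N, if the wrist force passes 120 N, or if a joint passes its speed limit or range.

## Working session

There is one attempt and no reset: what is moved stays moved. The work goes in short steps, Python scripts to look and compute and a tool call to move; the robot and the scene stay as the last step left them, time stands still between calls to the robot, and variables do not carry over. Pictures are saved under pics/ and viewed, at most 14 in all, crops included, and the job is handed in when it is done.

Besides the shell and the picture viewer there is one more tool, called after "Request:" by a JSON object that holds its "fn" and its "kwargs". play_rows: Moves the arm, as the interface text tells. Its arguments: {"type":"object","properties":{"moves":{"type":"array"},"force":{"type":"number"}},"required":["moves"]}

```bash
mkdir -p pics; cat > h.py <<'E'
import numpy as np, cv2
from scipy.spatial.transform import Rotation as R
from workcell import env, vision
def snap(name, fn=None):
    s=env.read_state(); im=vision.snapshot(name)
    if fn: cv2.imwrite('pics/'+fn, im[:,:,::-1])
    return s,im
def cam(name,s=None):
    c=vision.calibration(name); K=np.array(c['mtx'])
    if name=='wrist':
        T=np.eye(4);T[:3,:3]=R.from_rotvec(s['ee_rot']).as_matrix();T[:3,3]=s['tcp_pos']
        T=T@np.array(c['tool_from_camera']); return K,T[:3,:3],T[:3,3]
    a=np.array(c['attitude']); a=a if a.shape==(3,3) else R.from_rotvec(a).as_matrix()
    return K,a,np.array(c['xyz'])
def ray(name,uv,z,s=None):
    K,A,p=cam(name,s); d=A@np.linalg.inv(K)@np.array([uv[0],uv[1],1.]); return p+d*(z-p[2])/d[2]
def proj(name,X,s=None):
    K,A,p=cam(name,s); q=K@(A.T@(np.array(X)-p)); return q[:2]/q[2]
E
python3 - <<'E'
from h import *
for n in('scene','side','wrist'): snap(n,n+'0.png'); print(n,vision.calibration(n))
print(env.read_state(), env.grip_depth)
E
```

```text
scene {'mtx': array([[384.44690297,   0.        , 319.24929343],
       [  0.        , 384.44690297, 198.11960765],
       [  0.        ,   0.        ,   1.        ]]), 'xyz': array([ 1.06960298, -0.25243589,  0.65188204]), 'attitude': array([-1.96288679, -1.327674  ,  0.62685541])}
side {'mtx': array([[415.93476301,   0.        , 323.5381056 ],
       [  0.        , 415.93476301, 194.12851792],
       [  0.        ,   0.        ,   1.        ]]), 'xyz': array([-0.19246784,  0.74791775,  0.63278026]), 'attitude': array([-0.86288805,  2.33050395, -1.31669327])}
wrist {'mtx': array([[316.21278721,   0.        , 321.79019039],
       [  0.        , 316.21278721, 198.95049498],
       [  0.        ,   0.        ,   1.        ]]), 'tool_from_camera': array([[ 2.16794132e-04, -9.54179792e-01, -2.99233817e-01,
         7.66540918e-02],
       [ 9.99999959e-01,  2.63162172e-04, -1.14659177e-04,
        -1.03090480e-03],
       [ 1.88152491e-04, -2.99233779e-01,  9.54179810e-01,
        -1.42315307e-01],
       [ 0.00000000e+00,  0.00000000e+00,  0.00000000e+00,
         1.00000000e+00]])}
{'t': 0.15, 'joints': array([-1.33560589e+00,  1.24384110e-01,  1.65140195e+00, -1.68194181e-07,
        1.36750614e+00, -8.26170754e-02]), 'qd': array([-0.00039532, -0.00127438, -0.00257797, -0.00193258, -0.00078921,
        0.00059153]), 'joint_efforts': array([ 4.25384751e-04, -4.24228728e+01, -3.66013491e+01, -3.64501705e-05,
        4.66931073e-03, -5.21893440e-06]), 'tcp_pos': array([ 0.20296137, -0.61698068,  0.23029214]), 'ee_rot': array([-3.10033954e+00, -4.96844543e-01,  2.03609268e-04]), 'ft_force': array([ 0.90299292, -0.20726207, -0.78111658]), 'moment': array([-0.00824355,  0.00706428, -0.03934016]), 'gripper_force': 0.0, 'opening': 0.08514527312743612} 0.0187
```

View pics/scene0.png

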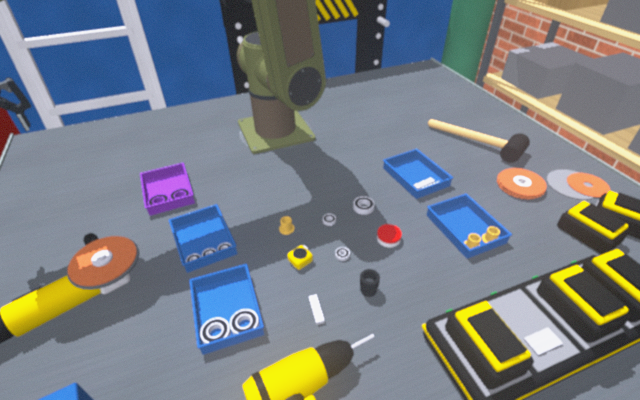

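View pics/side0.png

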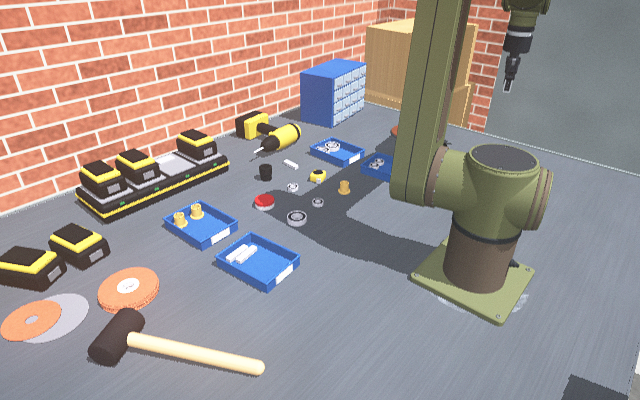

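The scene view shows these candidates:
- **Bearings:** large (363,205), small (329,219) and (342,253).
- **Bush:** (286,226). The yellow block (300,258) could be taken for it.
- **Key:** (317,309).
- **Other distractors:** red tin (389,236) and black cylinder (370,283).
- **Trays:** small (202,238), large (226,305), key (418,174), bush (468,223). The purple tray (167,188) is the look-alike to avoid.

```bash
python3 - <<'E'
from h import *
P=dict(LB=(363,205,.012),S1=(329,219,.008),S2=(342,253,.008),bush=(286,226,.015),key=(317,309,.008))
for k,(u,v,z) in P.items(): print(k,ray('scene',(u,v),z).round(3))
im=cv2.imread('pics/scene0.png'); hsv=cv2.cvtColor(im,cv2.COLOR_BGR2HSV)
m=cv2.inRange(hsv,(100,130,60),(118,255,255)); m=cv2.morphologyEx(m,cv2.MORPH_CLOSE,np.ones((7,7)))
c,_=cv2.findContours(m,cv2.RETR_EXTERNAL,cv2.CHAIN_APPROX_SIMPLE)
for a in c:
    x,y,w,h=cv2.boundingRect(a)
    if 1000<cv2.contourArea(a)<9000 and y>120:
        h=cv2.convexHull(a); q=cv2.approxPolyDP(h,4,True)[:,0]
        print('tray',q.tolist(),[ray('scene',p,.028)[:2].round(3).tolist() for p in q])
crop=im[130:340,140:520]; cv2.imwrite('pics/crop0.png',cv2.resize(crop,None,fx=2.1,fy=2.1,interpolation=cv2.INTER_CUBIC))
E
```

```text
LB [0.444 0.097 0.012]
S1 [0.455 0.001 0.008]
S2 [ 0.564 -0.013  0.008]
bush [ 0.445 -0.103  0.015]
key [ 0.675 -0.115  0.008]
tray [[216, 204], [247, 265], [263, 326], [261, 334], [203, 353], [197, 346], [169, 219]] [[0.319, -0.242], [0.535, -0.216], [0.683, -0.222], [0.697, -0.229], [0.694, -0.33], [0.678, -0.337], [0.33, -0.355]]
tray [[428, 206], [466, 194], [511, 234], [505, 242], [467, 257], [429, 217]] [[0.523, 0.23], [0.521, 0.342], [0.671, 0.347], [0.685, 0.318], [0.689, 0.216], [0.556, 0.211]]
tray [[384, 159], [417, 149], [452, 177], [447, 186], [416, 197], [384, 168]] [[0.31, 0.227], [0.303, 0.338], [0.451, 0.351], [0.477, 0.317], [0.484, 0.222], [0.347, 0.207]]
```

View pics/crop0.png

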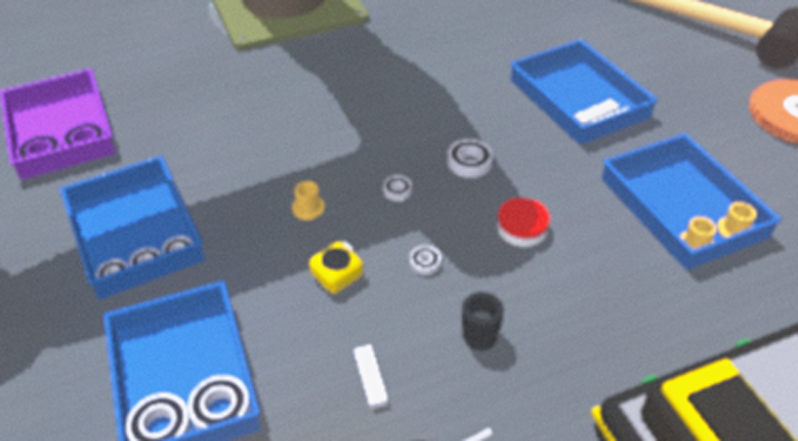

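Crop confirms the choice: five spares as listed, with the black tube, red tin and yellow tape measure as distractors. The blue trays' stock matches each kind, and the purple tray is left alone. Next I'll square the tool up and go over the middle for a near look.

Request:
{"fn": "play_rows", "kwargs": {"moves": [{"rz": 0.106}, {"rz": 0.106}, {"rz": 0.106}, {"tx": 20, "ty": -45, "tz": -7}, {"tx": 20, "ty": -45, "tz": -7}, {"tx": 20, "ty": -45, "tz": -7}, {"tx": 20, "ty": -45, "tz": -7}, {"tx": 20, "ty": -45, "tz": -7}, {"tx": 20, "ty": -45, "tz": -7}, {"tx": 20, "ty": -45, "tz": -7}]}}

```text
schema error: expected keys tx, ty, tz, rx, ry, rz, jaw
```

Request:
{"fn": "play_rows", "kwargs": {"moves": [{"tx": 26, "ty": -42, "tz": -5}, {"tx": 26, "ty": -42, "tz": -5}, {"tx": 26, "ty": -42, "tz": -5}, {"tx": 26, "ty": -42, "tz": -5}, {"tx": 26, "ty": -42, "tz": -5}, {"tx": 26, "ty": -42, "tz": -5}, {}, {}, {}]}}

```text
schema error: expected keys tx, ty, tz, rx, ry, rz, jaw
```

```bash
python3 - <<'E'
from h import *
s,im=snap('wrist','w1.png'); print(s['tcp_pos'],s['ee_rot'],s['joints'],s['t'])
np.save('w1.npy',np.r_[s['tcp_pos'],s['ee_rot']])
E
```

```text
[ 0.20296137 -0.61698068  0.23029214] [-3.10033954e+00 -4.96844543e-01  2.03609268e-04] [-1.33560589e+00  1.24384110e-01  1.65140195e+00 -1.68194181e-07
  1.36750614e+00 -8.26170754e-02] 0.15
```

View pics/w1.png

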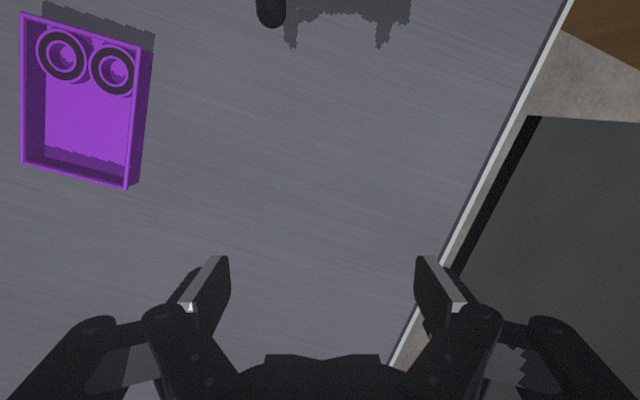

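Request:
{"fn": "play_rows", "kwargs": {"moves": [{"tx": 0, "ty": 0, "tz": 0, "rx": 0, "ry": 0, "rz": 0.106, "jaw": -1}, {"tx": 0, "ty": 0, "tz": 0, "rx": 0, "ry": 0, "rz": 0.106, "jaw": -1}, {"tx": 0, "ty": 0, "tz": 0, "rx": 0, "ry": 0, "rz": 0.106, "jaw": -1}, {"tx": 20, "ty": -45, "tz": -7, "rx": 0, "ry": 0, "rz": 0, "jaw": -1}, {"tx": 20, "ty": -45, "tz": -7, "rx": 0, "ry": 0, "rz": 0, "jaw": -1}, {"tx": 20, "ty": -45, "tz": -7, "rx": 0, "ry": 0, "rz": 0, "jaw": -1}, {"tx": 20, "ty": -45, "tz": -7, "rx": 0, "ry": 0, "rz": 0, "jaw": -1}, {"tx": 20, "ty": -45, "tz": -7, "rx": 0, "ry": 0, "rz": 0, "jaw": -1}, {"tx": 20, "ty": -45, "tz": -7, "rx": 0, "ry": 0, "rz": 0, "jaw": -1}, {"tx": 20, "ty": -45, "tz": -7, "rx": 0, "ry": 0, "rz": 0, "jaw": -1}]}}

```text
t: 1.2
tcp_pos: [0.3434, -0.3006, 0.2805]
ee_rot: [3.141, -0.001, 0.001]
ft_force: [1.3, -0.3, -0.3]
opening: 0.0854
gripper_force: 0.0
```

Request:
{"fn": "play_rows", "kwargs": {"moves": [{"tx": 26, "ty": -42, "tz": -5, "rx": 0, "ry": 0, "rz": 0, "jaw": -1}, {"tx": 26, "ty": -42, "tz": -5, "rx": 0, "ry": 0, "rz": 0, "jaw": -1}, {"tx": 26, "ty": -42, "tz": -5, "rx": 0, "ry": 0, "rz": 0, "jaw": -1}, {"tx": 26, "ty": -42, "tz": -5, "rx": 0, "ry": 0, "rz": 0, "jaw": -1}, {"tx": 26, "ty": -42, "tz": -5, "rx": 0, "ry": 0, "rz": 0, "jaw": -1}, {"tx": 26, "ty": -42, "tz": -5, "rx": 0, "ry": 0, "rz": 0, "jaw": -1}, {"tx": 0, "ty": 0, "tz": 0, "rx": 0, "ry": 0, "rz": 0, "jaw": -1}, {"tx": 0, "ty": 0, "tz": 0, "rx": 0, "ry": 0, "rz": 0, "jaw": -1}, {"tx": 0, "ty": 0, "tz": 0, "rx": 0, "ry": 0, "rz": 0, "jaw": -1}]}}

```text
t: 2.1
tcp_pos: [0.4988, -0.051, 0.3099]
ee_rot: [3.141, -0.001, -0.001]
ft_force: [-0.5, -1.1, -0.1]
opening: 0.085
gripper_force: 0.0
```

```bash
python3 - <<'E'
from h import *
s,im=snap('wrist','w2.png'); print(s['tcp_pos'],s['ee_rot'],s['joints'],s['t'])
np.save('w2.npy',np.r_[s['tcp_pos'],s['ee_rot']])
E
```

```text
[ 0.49875775 -0.05104351  0.30991971] [ 3.14140402e+00 -1.37077396e-03 -1.24391021e-03] [-2.08907233e-01 -2.48125851e-01  1.87439112e+00 -3.48441462e-04
  1.51606326e+00  1.36278100e+00] 2.1
```

View pics/w2.png

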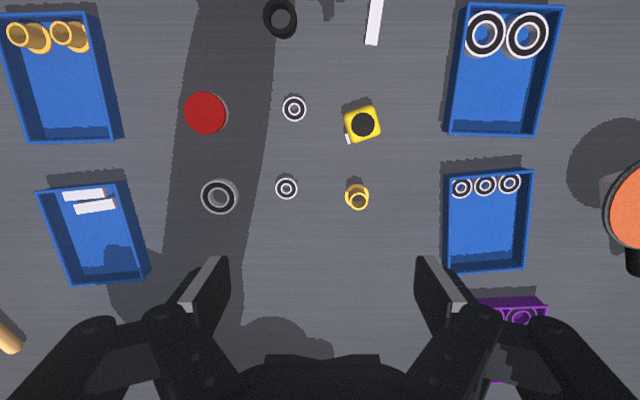

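Wrist view shows the whole layout:
- **Spares:** large bearing (219,196), small bearings (286,188) and (294,109), bush (357,197), key at the top edge (375,22).
- **Trays:** large upper right, small mid right (487,222), bush upper left, key lower left.

One enlarged crop to get the centres.

```bash
python3 - <<'E'
from h import *
im=cv2.imread('pics/w2.png'); cv2.imwrite('pics/c2.png',cv2.resize(im[0:220,180:420],None,fx=2.7,fy=2.7,interpolation=cv2.INTER_CUBIC))
w=np.load('w2.npy'); s=dict(tcp_pos=w[:3],ee_rot=w[3:])
T=dict(large=[(449,131),(538,136),(564,6),(467,3)],small=[(443,270),(523,268),(533,169),(444,177)],bush=[(27,143),(123,138),(93,12),(0,16)],key=[(72,286),(150,274),(117,181),(37,190)])
for k,q in T.items():
    P=np.array([ray('wrist',p,.028,s)[:2] for p in q]); n=(P[0]+P[1])/2; f=(P[2]+P[3])/2; d=(f-n)/np.linalg.norm(f-n)
    print(k,P.round(3).tolist(),'len',np.linalg.norm(f-n).round(3),'yaw',np.arctan2(d[1],d[0]).round(3),'free',((n+f)/2-d*.026).round(3))
for k,(u,v,z) in dict(LB=(219,195,.015),S1=(286,188,.01),S2=(294,108,.01)).items(): print(k,ray('wrist',(u,v),z,s).round(3))
E
```

```text
large [[0.535, -0.218], [0.529, -0.336], [0.68, -0.336], [0.683, -0.221]] len 0.15 yaw -0.011 free [ 0.581 -0.277]
small [[0.329, -0.233], [0.332, -0.354], [0.484, -0.338], [0.473, -0.218]] len 0.149 yaw 0.102 free [ 0.379 -0.289]
bush [[0.52, 0.343], [0.527, 0.213], [0.674, 0.221], [0.67, 0.333]] len 0.149 yaw -0.008 free [0.572 0.278]
key [[0.302, 0.335], [0.322, 0.211], [0.468, 0.233], [0.455, 0.347]] len 0.151 yaw 0.113 free [0.361 0.278]
LB [0.444 0.098 0.015]
S1 [0.453 0.002 0.01 ]
S2 [ 0.564 -0.013  0.01 ]
```

View pics/c2.png

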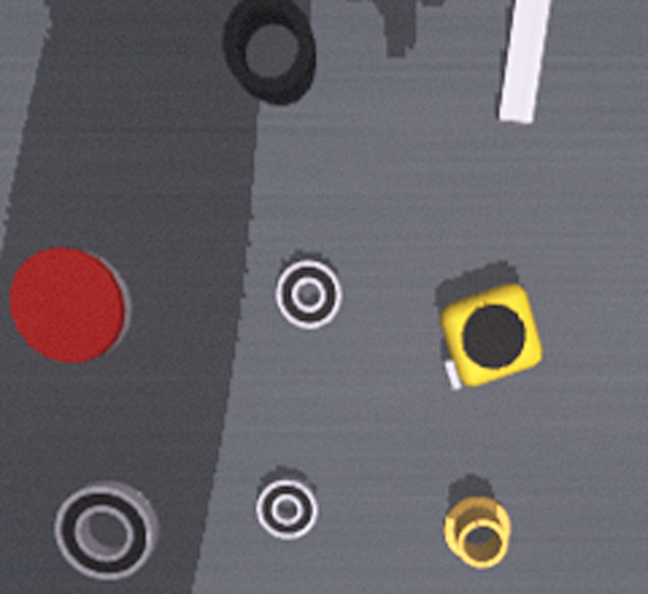

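```bash
python3 - <<'E'
from h import *
w=np.load('w2.npy'); s=dict(tcp_pos=w[:3],ee_rot=w[3:])
g=lambda a,b,z: ray('wrist',(180+a/2.7,b/2.7),z,s)
for k,a in dict(LB=(104,531,.015),S1=(287,509,.01),S2=(308,294,.01),bush=(481,540,.03)).items(): print(k,g(*a).round(4))
n=g(516,121,.01); f=g(534,0,.01); d=(f-n)/np.linalg.norm(f-n); print('key',n,np.arctan2(d[1],d[0]),n+.03*d)
E
```

```text
LB [0.4413 0.0993 0.015 ]
S1 [0.452  0.0015 0.01  ]
S2 [ 0.5632 -0.0128  0.01  ]
bush [ 0.4408 -0.1009  0.03  ]
key [ 0.64144926 -0.11281676  0.01      ] -0.11699661228536495 [ 0.67124417 -0.11631866  0.01      ]
```

Request:
{"fn": "play_rows", "kwargs": {"force": 40, "moves": [{"tx": -23, "ty": -26, "tz": 40, "rx": 0, "ry": 0, "rz": 0, "jaw": -0.1}, {"tx": -23, "ty": -26, "tz": 40, "rx": 0, "ry": 0, "rz": 0, "jaw": -0.1}, {"tx": 0, "ty": 0, "tz": 45, "rx": 0, "ry": 0, "rz": 0, "jaw": -0.1}, {"tx": 0, "ty": 0, "tz": 45, "rx": 0, "ry": 0, "rz": 0, "jaw": -0.1}, {"tx": 0, "ty": 0, "tz": 45, "rx": 0, "ry": 0, "rz": 0, "jaw": -0.1}, {"tx": 0, "ty": 0, "tz": 45, "rx": 0, "ry": 0, "rz": 0, "jaw": -0.1}, {"tx": 0, "ty": 0, "tz": 0, "rx": 0, "ry": 0, "rz": 0, "jaw": -0.1}, {"tx": 0, "ty": 0, "tz": 0, "rx": 0, "ry": 0, "rz": 0, "jaw": -0.1}]}}

```text
t: 2.95
tcp_pos: [0.4553, -0.0023, 0.055]
ee_rot: [-3.141, 0.003, 0.002]
ft_force: [0.4, -0.1, 0.9]
opening: 0.0466
gripper_force: 0.0
```

```bash
python3 - <<'E'
from h import *
s,im=snap('wrist','w3.png'); print(s['tcp_pos'],s['opening'],[proj('wrist',p,s) for p in [(.452,.0015,.01)]])
E
```

```text
[ 0.45533918 -0.00234342  0.05498734] 0.04661945903243478 [array([317.46388601, 230.00960805])]
```

View pics/w3.png

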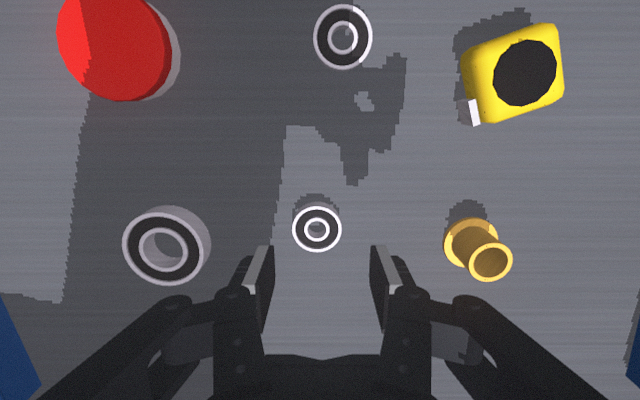

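The bearing sits at (317,229), as predicted, and between the open fingers. Descend and grip.

Request:
{"fn": "play_rows", "kwargs": {"force": 40, "moves": [{"tx": -3, "ty": -4, "tz": 20, "rx": 0, "ry": 0, "rz": 0, "jaw": -0.1}, {"tx": 0, "ty": 0, "tz": 20, "rx": 0, "ry": 0, "rz": 0, "jaw": -0.1}, {"tx": 0, "ty": 0, "tz": 13, "rx": 0, "ry": 0, "rz": 0, "jaw": -0.1}, {"tx": 0, "ty": 0, "tz": 0, "rx": 0, "ry": 0, "rz": 0, "jaw": 0.2}, {"tx": 0, "ty": 0, "tz": 0, "rx": 0, "ry": 0, "rz": 0, "jaw": 1}, {"tx": 0, "ty": 0, "tz": 0, "rx": 0, "ry": 0, "rz": 0, "jaw": 1}, {"tx": 0, "ty": 0, "tz": 0, "rx": 0, "ry": 0, "rz": 0, "jaw": 1}, {"tx": 0, "ty": 0, "tz": 0, "rx": 0, "ry": 0, "rz": 0, "jaw": 1}]}}

```text
t: 3.8
tcp_pos: [0.4539, 0.0024, 0.003]
ee_rot: [3.141, -0.0, 0.003]
ft_force: [-0.9, 0.1, 3.8]
opening: 0.0292
gripper_force: 39.8
```

Request:
{"fn": "play_rows", "kwargs": {"moves": [{"tx": 0, "ty": 0, "tz": -10, "rx": 0, "ry": 0, "rz": 0, "jaw": 1}, {"tx": 0, "ty": 0, "tz": -20, "rx": 0, "ry": 0, "rz": 0, "jaw": 1}, {"tx": 0, "ty": 0, "tz": -20, "rx": 0, "ry": 0, "rz": 0, "jaw": 1}, {"tx": 0, "ty": 0, "tz": 0, "rx": 0, "ry": 0, "rz": 0, "jaw": 1}, {"tx": 0, "ty": 0, "tz": 0, "rx": 0, "ry": 0, "rz": 0, "jaw": 1}]}}

```text
t: 4.3
tcp_pos: [0.453, 0.0026, 0.0521]
ee_rot: [3.141, -0.0, 0.002]
ft_force: [1.7, -0.3, -1.2]
opening: 0.0293
gripper_force: 39.6
```

```bash
python3 - <<'E'
from h import *
s,im=snap('wrist'); print(s['tcp_pos'],s['opening'],s['gripper_force'])
cv2.imwrite('pics/c3.png',cv2.resize(im[180:330,220:420,::-1],None,fx=3,fy=3))
E
```

```text
[0.45298192 0.00258251 0.05213007] 0.029318280031085067 39.55537140369415
```

View pics/c3.png

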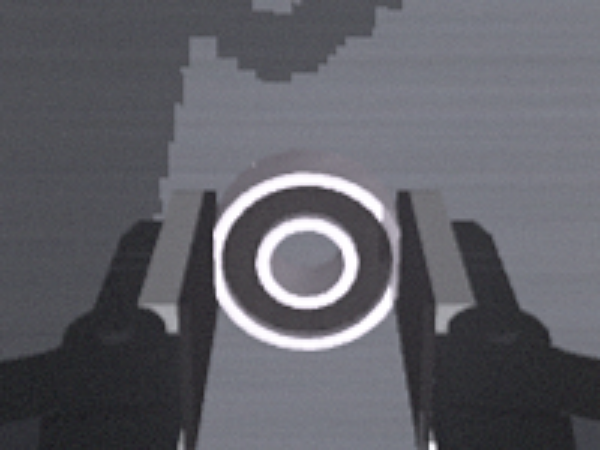

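Held level. Carry to the small tray.

Request:
{"fn": "play_rows", "kwargs": {"moves": [{"tx": 0, "ty": 0, "tz": -40, "rx": 0, "ry": 0, "rz": 0, "jaw": 1}, {"tx": -8, "ty": 42, "tz": 0, "rx": 0, "ry": 0, "rz": 0, "jaw": 1}, {"tx": -8, "ty": 42, "tz": 0, "rx": 0, "ry": 0, "rz": 0, "jaw": 1}, {"tx": -8, "ty": 42, "tz": 0, "rx": 0, "ry": 0, "rz": 0, "jaw": 1}, {"tx": -8, "ty": 42, "tz": 0, "rx": 0, "ry": 0, "rz": 0, "jaw": 1}, {"tx": -8, "ty": 42, "tz": 0, "rx": 0, "ry": 0, "rz": 0, "jaw": 1}, {"tx": -8, "ty": 42, "tz": 0, "rx": 0, "ry": 0, "rz": 0, "jaw": 1}, {"tx": -8, "ty": 41, "tz": 0, "rx": 0, "ry": 0, "rz": 0, "jaw": 1}, {"tx": 0, "ty": 0, "tz": 20, "rx": 0, "ry": 0, "rz": 0, "jaw": 1}, {"tx": 0, "ty": 0, "tz": 0, "rx": 0, "ry": 0, "rz": 0, "jaw": 1}]}}

```text
t: 5.35
tcp_pos: [0.394, -0.2895, 0.068]
ee_rot: [-3.136, 0.004, 0.009]
ft_force: [-0.0, 0.9, -1.8]
opening: 0.0294
gripper_force: 39.7
```

```bash
python3 - <<'E'
from h import *
s,im=snap('wrist','w4.png'); print(s['tcp_pos'],s['opening'],s['gripper_force'])
print(proj('wrist',s['tcp_pos'],s)); np.save('w4.npy',np.r_[s['tcp_pos'],s['ee_rot']])
E
```

```text
[ 0.3940325  -0.28945963  0.06798667] 0.029400127577186106 39.74117875099182
[323.9009641  259.21154259]
```

View pics/w4.png

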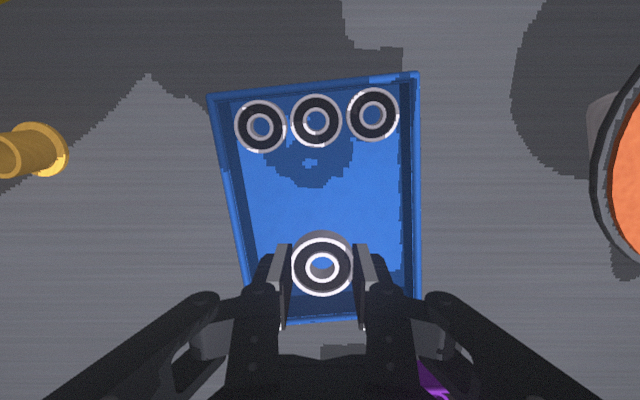

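```bash
python3 - <<'E'
from h import *
w=np.load('w4.npy'); s=dict(tcp_pos=w[:3],ee_rot=w[3:])
for p,z in [((260,126),.013),((316,120),.013),((372,115),.013),((208,95),.028),((419,73),.028),((232,145),.028),((420,200),.028)]: print(ray('wrist',p,z,s).round(4))
print(proj('wrist',(.398,-.29,.008),s))
E
```

```text
[ 0.4549 -0.2506  0.013 ]
[ 0.4584 -0.2848  0.013 ]
[ 0.4612 -0.3185  0.013 ]
[ 0.4728 -0.2261  0.028 ]
[ 0.4837 -0.3404  0.028 ]
[ 0.4455 -0.2368  0.028 ]
[ 0.4123 -0.3475  0.028 ]
[324.61111119 210.99156192]
```

Request:
{"fn": "play_rows", "kwargs": {"moves": [{"tx": 4, "ty": 0, "tz": 20, "rx": 0, "ry": 0, "rz": 0, "jaw": 1}, {"tx": 0, "ty": 0, "tz": 20, "rx": 0, "ry": 0, "rz": 0, "jaw": 1}, {"tx": 0, "ty": 0, "tz": 15, "rx": 0, "ry": 0, "rz": 0, "jaw": 1}, {"tx": 0, "ty": 0, "tz": 0, "rx": 0, "ry": 0, "rz": 0, "jaw": 1}, {"tx": 0, "ty": 0, "tz": 0, "rx": 0, "ry": 0, "rz": 0, "jaw": 1}]}}

```text
t: 5.9
tcp_pos: [0.4009, -0.2896, 0.0169]
ee_rot: [-3.141, -0.002, 0.001]
ft_force: [0.1, -0.1, 0.2]
opening: 0.0293
gripper_force: 39.7
```

Request:
{"fn": "play_rows", "kwargs": {"moves": [{"tx": 0, "ty": 0, "tz": 7, "rx": 0, "ry": 0, "rz": 0, "jaw": 1}, {"tx": 0, "ty": 0, "tz": 3, "rx": 0, "ry": 0, "rz": 0, "jaw": 1}, {"tx": 0, "ty": 0, "tz": 0, "rx": 0, "ry": 0, "rz": 0, "jaw": 1}, {"tx": 0, "ty": 0, "tz": 0, "rx": 0, "ry": 0, "rz": 0, "jaw": 1}]}}

```text
t: 6.3
tcp_pos: [0.4008, -0.2905, 0.007]
ee_rot: [3.141, -0.0, 0.0]
ft_force: [0.1, 0.0, -0.2]
opening: 0.0294
gripper_force: 39.7
```

Request:
{"fn": "play_rows", "kwargs": {"moves": [{"tx": 0, "ty": 0, "tz": 1, "rx": 0, "ry": 0, "rz": 0, "jaw": 1}, {"tx": 0, "ty": 0, "tz": 0, "rx": 0, "ry": 0, "rz": 0, "jaw": 0.2}, {"tx": 0, "ty": 0, "tz": 0, "rx": 0, "ry": 0, "rz": 0, "jaw": -0.1}, {"tx": 0, "ty": 0, "tz": 0, "rx": 0, "ry": 0, "rz": 0, "jaw": -0.1}, {"tx": 0, "ty": 0, "tz": -20, "rx": 0, "ry": 0, "rz": 0, "jaw": -0.1}, {"tx": 0, "ty": 0, "tz": -40, "rx": 0, "ry": 0, "rz": 0, "jaw": -0.1}, {"tx": 0, "ty": 0, "tz": -35, "rx": 0, "ry": 0, "rz": 0, "jaw": -0.1}]}}

```text
t: 7.0
tcp_pos: [0.4004, -0.2901, 0.1017]
ee_rot: [-3.141, 0.0, 0.001]
ft_force: [0.6, -0.9, 0.1]
opening: 0.0469
gripper_force: 0.0
```

Request:
{"fn": "play_rows", "kwargs": {"moves": [{"tx": 27, "ty": -46, "tz": 0, "rx": 0, "ry": 0, "rz": 0, "jaw": -0.1}, {"tx": 27, "ty": -46, "tz": 0, "rx": 0, "ry": 0, "rz": 0, "jaw": -0.1}, {"tx": 27, "ty": -46, "tz": 0, "rx": 0, "ry": 0, "rz": 0, "jaw": -0.1}, {"tx": 27, "ty": -46, "tz": 0, "rx": 0, "ry": 0, "rz": 0, "jaw": -0.1}, {"tx": 27, "ty": -46, "tz": 0, "rx": 0, "ry": 0, "rz": 0, "jaw": -0.1}, {"tx": 27, "ty": -47, "tz": 0, "rx": 0, "ry": 0, "rz": 0, "jaw": -0.1}, {"tx": 0, "ty": 0, "tz": 20, "rx": 0, "ry": 0, "rz": 0, "jaw": -0.1}, {"tx": 0, "ty": 0, "tz": 20, "rx": 0, "ry": 0, "rz": 0, "jaw": -0.1}, {"tx": 0, "ty": 0, "tz": 0, "rx": 0, "ry": 0, "rz": 0, "jaw": -0.1}, {"tx": 0, "ty": 0, "tz": 0, "rx": 0, "ry": 0, "rz": 0, "jaw": -0.1}]}}

```text
t: 8.0
tcp_pos: [0.5519, -0.0315, 0.0606]
ee_rot: [-3.141, 0.0, 0.002]
ft_force: [0.1, -0.0, -0.3]
opening: 0.047
gripper_force: 0.0
```

```bash
cat > blob.py <<'E'
from h import *
def bright(im,s,X,z,r=35,lo=170):
    "centre of the bright ring round the predicted pixel, on plane z"
    u,v=proj('wrist',X,s).astype(int); g=cv2.cvtColor(im,cv2.COLOR_RGB2GRAY); m=np.zeros_like(g)
    cv2.circle(m,(int(u),int(v)),r,255,-1); m&=(g>lo).astype(np.uint8)*255
    p=cv2.findNonZero(m); (c,rad)=cv2.minEnclosingCircle(p); return (u,v),c,rad,ray('wrist',c,z,s).round(4)
E
python3 - <<'E'
from blob import *
s,im=snap('wrist','w5.png'); print(s['tcp_pos'],s['opening']); print(bright(im,s,(.5632,-.0128,.01),.01))
E
```

```text
[ 0.55189345 -0.03149631  0.06062028] 0.04697265852291303
((np.int64(294), np.int64(205)), (294.0, 205.0), 25.020092010498047, array([ 0.5636, -0.0125,  0.01  ]))
```

Request:
{"fn": "play_rows", "kwargs": {"moves": [{"tx": 12, "ty": -19, "tz": 15, "rx": 0, "ry": 0, "rz": 0, "jaw": -0.1}, {"tx": 0, "ty": 0, "tz": 0, "rx": 0, "ry": 0, "rz": 0, "jaw": -0.1}, {"tx": 0, "ty": 0, "tz": 20, "rx": 0, "ry": 0, "rz": 0, "jaw": -0.1}, {"tx": 0, "ty": 0, "tz": 15, "rx": 0, "ry": 0, "rz": 0, "jaw": -0.1}, {"tx": 0, "ty": 0, "tz": 7, "rx": 0, "ry": 0, "rz": 0, "jaw": -0.1}, {"tx": 0, "ty": 0, "tz": 0, "rx": 0, "ry": 0, "rz": 0, "jaw": 0.2}, {"tx": 0, "ty": 0, "tz": 0, "rx": 0, "ry": 0, "rz": 0, "jaw": 1}, {"tx": 0, "ty": 0, "tz": 0, "rx": 0, "ry": 0, "rz": 0, "jaw": 1}, {"tx": 0, "ty": 0, "tz": 0, "rx": 0, "ry": 0, "rz": 0, "jaw": 1}, {"tx": 0, "ty": 0, "tz": 0, "rx": 0, "ry": 0, "rz": 0, "jaw": 1}]}}

```text
t: 9.05
tcp_pos: [0.5646, -0.0125, 0.0043]
ee_rot: [3.142, -0.0, 0.001]
ft_force: [1.1, 1.1, 0.2]
opening: 0.0295
gripper_force: 39.5
```

Request:
{"fn": "play_rows", "kwargs": {"moves": [{"tx": 0, "ty": 0, "tz": -15, "rx": 0, "ry": 0, "rz": 0, "jaw": 1}, {"tx": 0, "ty": 0, "tz": -40, "rx": 0, "ry": 0, "rz": 0, "jaw": 1}, {"tx": 0, "ty": 0, "tz": -40, "rx": 0, "ry": 0, "rz": 0, "jaw": 1}]}}

```text
t: 9.35
tcp_pos: [0.5634, -0.0124, 0.0999]
ee_rot: [-3.141, 0.0, 0.003]
ft_force: [1.1, -0.6, 0.2]
opening: 0.0295
gripper_force: 39.6
```

Request:
{"fn": "play_rows", "kwargs": {"moves": [{"tx": -26, "ty": 35, "tz": 0, "rx": 0, "ry": 0, "rz": 0, "jaw": 1}, {"tx": -26, "ty": 35, "tz": 0, "rx": 0, "ry": 0, "rz": 0, "jaw": 1}, {"tx": -26, "ty": 35, "tz": 0, "rx": 0, "ry": 0, "rz": 0, "jaw": 1}, {"tx": -26, "ty": 35, "tz": 0, "rx": 0, "ry": 0, "rz": 0, "jaw": 1}, {"tx": -26, "ty": 35, "tz": 0, "rx": 0, "ry": 0, "rz": 0, "jaw": 1}, {"tx": -26, "ty": 35, "tz": 0, "rx": 0, "ry": 0, "rz": 0, "jaw": 1}, {"tx": -26, "ty": 35, "tz": 0, "rx": 0, "ry": 0, "rz": 0, "jaw": 1}, {"tx": -24, "ty": 35, "tz": 0, "rx": 0, "ry": 0, "rz": 0, "jaw": 1}, {"tx": 0, "ty": 0, "tz": 0, "rx": 0, "ry": 0, "rz": 0, "jaw": 1}, {"tx": 0, "ty": 0, "tz": 0, "rx": 0, "ry": 0, "rz": 0, "jaw": 1}]}}

```text
t: 10.35
tcp_pos: [0.358, -0.2933, 0.0999]
ee_rot: [3.141, -0.004, 0.002]
ft_force: [1.1, 0.1, -0.0]
opening: 0.0295
gripper_force: 39.7
```

```bash
python3 - <<'E'
from blob import *
s,im=snap('wrist','w6.png'); print(s['tcp_pos'],s['opening']); print(bright(im,s,(.401,-.29,.013),.013,30))
E
```

```text
[ 0.35796404 -0.29327715  0.09988981] 0.029484037525744702
((np.int64(318), np.int64(148)), (317.98052978515625, 149.6558380126953), 21.76721954345703, array([ 0.3999, -0.2896,  0.013 ]))
```

View pics/w6.png

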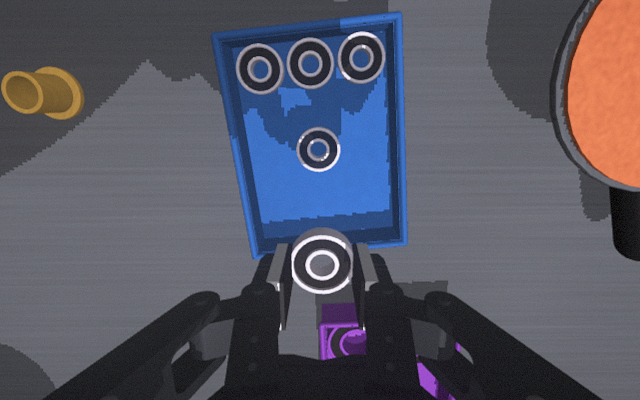

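First small bearing lies flat at (318,150), and the second is held at (321,263) over the near end. Lower it.

Request:
{"fn": "play_rows", "kwargs": {"moves": [{"tx": 1, "ty": -2, "tz": 40, "rx": 0, "ry": 0, "rz": 0, "jaw": 1}, {"tx": 0, "ty": 0, "tz": 30, "rx": 0, "ry": 0, "rz": 0, "jaw": 1}, {"tx": 0, "ty": 0, "tz": 15, "rx": 0, "ry": 0, "rz": 0, "jaw": 1}, {"tx": 0, "ty": 0, "tz": 0, "rx": 0, "ry": 0, "rz": 0, "jaw": 1}, {"tx": 0, "ty": 0, "tz": 0, "rx": 0, "ry": 0, "rz": 0, "jaw": 1}]}}

```text
t: 10.9
tcp_pos: [0.36, -0.2897, 0.0142]
ee_rot: [-3.142, -0.003, -0.0]
ft_force: [-0.0, -0.0, -0.2]
opening: 0.0294
gripper_force: 39.7
```

Request:
{"fn": "play_rows", "kwargs": {"moves": [{"tx": 0, "ty": 0, "tz": 4, "rx": 0, "ry": 0, "rz": 0, "jaw": 1}, {"tx": 0, "ty": 0, "tz": 3, "rx": 0, "ry": 0, "rz": 0, "jaw": 1}, {"tx": 0, "ty": 0, "tz": 0, "rx": 0, "ry": 0, "rz": 0, "jaw": 1}, {"tx": 0, "ty": 0, "tz": 0, "rx": 0, "ry": 0, "rz": 0, "jaw": 0.2}, {"tx": 0, "ty": 0, "tz": 0, "rx": 0, "ry": 0, "rz": 0, "jaw": -0.05}, {"tx": 0, "ty": 0, "tz": 0, "rx": 0, "ry": 0, "rz": 0, "jaw": -0.05}, {"tx": 0, "ty": 0, "tz": -20, "rx": 0, "ry": 0, "rz": 0, "jaw": -0.05}, {"tx": 0, "ty": 0, "tz": -40, "rx": 0, "ry": 0, "rz": 0, "jaw": -0.05}, {"tx": 0, "ty": 0, "tz": -40, "rx": 0, "ry": 0, "rz": 0, "jaw": -0.05}]}}

```text
t: 11.8
tcp_pos: [0.3584, -0.2898, 0.1071]
ee_rot: [-3.14, 0.001, 0.003]
ft_force: [0.3, -1.0, 0.8]
opening: 0.0451
gripper_force: 0.0
```

Request:
{"fn": "play_rows", "kwargs": {"moves": [{"tx": 16, "ty": -38, "tz": 0, "rx": 0, "ry": 0, "rz": 0, "jaw": -0.05}, {"tx": 16, "ty": -38, "tz": 0, "rx": 0, "ry": 0, "rz": 0, "jaw": -0.05}, {"tx": 16, "ty": -38, "tz": 0, "rx": 0, "ry": 0, "rz": 0, "jaw": -0.05}, {"tx": 16, "ty": -38, "tz": 0, "rx": 0, "ry": 0, "rz": 0, "jaw": -0.05}, {"tx": 16, "ty": -38, "tz": 0, "rx": 0, "ry": 0, "rz": 0, "jaw": -0.05}, {"tx": 0, "ty": 0, "tz": 25, "rx": 0, "ry": 0, "rz": 0, "jaw": -0.05}, {"tx": 0, "ty": 0, "tz": 0, "rx": 0, "ry": 0, "rz": 0, "jaw": -0.05}, {"tx": 0, "ty": 0, "tz": 0, "rx": 0, "ry": 0, "rz": 0, "jaw": -0.05}]}}

```text
t: 12.6
tcp_pos: [0.4386, -0.1004, 0.0815]
ee_rot: [-3.141, 0.0, 0.003]
ft_force: [0.2, -1.2, -0.2]
opening: 0.0446
gripper_force: 0.0
```

```bash
python3 - <<'E'
from blob import *
s,im=snap('wrist','w7.png'); print(s['tcp_pos'],s['opening'],proj('wrist',(.441,-.101,.03),s))
hsv=cv2.cvtColor(im,cv2.COLOR_RGB2HSV); m=cv2.inRange(hsv,(12,90,60),(32,255,255)); m[:, :230]=0; m[:,430:]=0
cv2.imwrite('pics/c7.png',cv2.resize(im[140:330,200:440,::-1],None,fx=2.5,fy=2.5))
E
```

```text
[ 0.43861317 -0.10041667  0.08146819] 0.04462867877093764 [324.33957722 217.9967326 ]
```

View pics/c7.png

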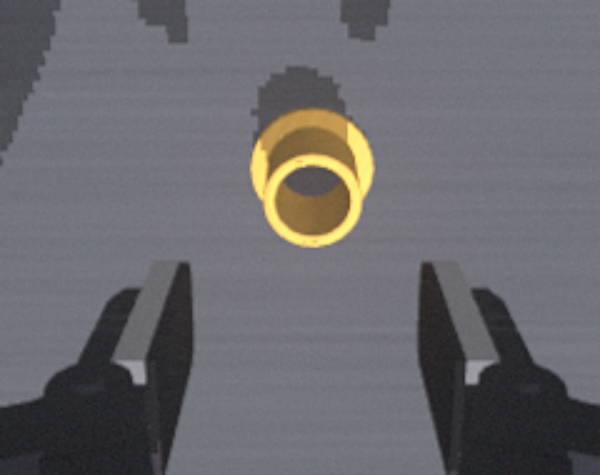

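The bush top is centred at (325,220), 2 px from prediction. Descend and grip the barrel.

Request:
{"fn": "play_rows", "kwargs": {"moves": [{"tx": 2, "ty": 1, "tz": 30, "rx": 0, "ry": 0, "rz": 0, "jaw": -0.05}, {"tx": 0, "ty": 0, "tz": 25, "rx": 0, "ry": 0, "rz": 0, "jaw": -0.05}, {"tx": 0, "ty": 0, "tz": 15, "rx": 0, "ry": 0, "rz": 0, "jaw": -0.05}, {"tx": 0, "ty": 0, "tz": 0, "rx": 0, "ry": 0, "rz": 0, "jaw": 0.2}, {"tx": 0, "ty": 0, "tz": 0, "rx": 0, "ry": 0, "rz": 0, "jaw": 1}, {"tx": 0, "ty": 0, "tz": 0, "rx": 0, "ry": 0, "rz": 0, "jaw": 1}, {"tx": 0, "ty": 0, "tz": 0, "rx": 0, "ry": 0, "rz": 0, "jaw": 1}, {"tx": 0, "ty": 0, "tz": 0, "rx": 0, "ry": 0, "rz": 0, "jaw": 1}]}}

```text
t: 13.45
tcp_pos: [0.4418, -0.1017, 0.0127]
ee_rot: [3.141, -0.0, 0.002]
ft_force: [-0.9, -0.0, -1.0]
opening: 0.0244
gripper_force: 39.6
```

Request:
{"fn": "play_rows", "kwargs": {"moves": [{"tx": 0, "ty": 0, "tz": -15, "rx": 0, "ry": 0, "rz": 0, "jaw": 1}, {"tx": 0, "ty": 0, "tz": -40, "rx": 0, "ry": 0, "rz": 0, "jaw": 1}, {"tx": 0, "ty": 0, "tz": -45, "rx": 0, "ry": 0, "rz": 0, "jaw": 1}]}}

```text
t: 13.75
tcp_pos: [0.4397, -0.1008, 0.1115]
ee_rot: [-3.14, 0.0, 0.006]
ft_force: [1.5, -0.2, -0.8]
opening: 0.0246
gripper_force: 39.6
```

Request:
{"fn": "play_rows", "kwargs": {"moves": [{"tx": 14, "ty": -43, "tz": 0, "rx": 0, "ry": 0, "rz": 0, "jaw": 1}, {"tx": 14, "ty": -43, "tz": 0, "rx": 0, "ry": 0, "rz": 0, "jaw": 1}, {"tx": 14, "ty": -43, "tz": 0, "rx": 0, "ry": 0, "rz": 0, "jaw": 1}, {"tx": 14, "ty": -43, "tz": 0, "rx": 0, "ry": 0, "rz": 0, "jaw": 1}, {"tx": 14, "ty": -43, "tz": 0, "rx": 0, "ry": 0, "rz": 0, "jaw": 1}, {"tx": 14, "ty": -43, "tz": 0, "rx": 0, "ry": 0, "rz": 0, "jaw": 1}, {"tx": 14, "ty": -43, "tz": 0, "rx": 0, "ry": 0, "rz": 0, "jaw": 1}, {"tx": 14, "ty": -43, "tz": 0, "rx": 0, "ry": 0, "rz": 0, "jaw": 1}, {"tx": 13, "ty": -36, "tz": 0, "rx": 0, "ry": 0, "rz": 0, "jaw": 1}, {"tx": 0, "ty": 0, "tz": 0, "rx": 0, "ry": 0, "rz": 0, "jaw": 1}]}}

```text
t: 14.75
tcp_pos: [0.5673, 0.2827, 0.1123]
ee_rot: [-3.14, -0.006, -0.003]
ft_force: [-0.0, -0.3, -1.4]
opening: 0.024
gripper_force: 39.9
```

```bash
python3 - <<'E'
from blob import *
s,im=snap('wrist','w8.png'); print(s['tcp_pos'],s['opening'],s['gripper_force']); np.save('w8.npy',np.r_[s['tcp_pos'],s['ee_rot']])
E
```

```text
[0.56730414 0.28270823 0.11230452] 0.02395674612478204 39.941352009773254
```

View pics/w8.png

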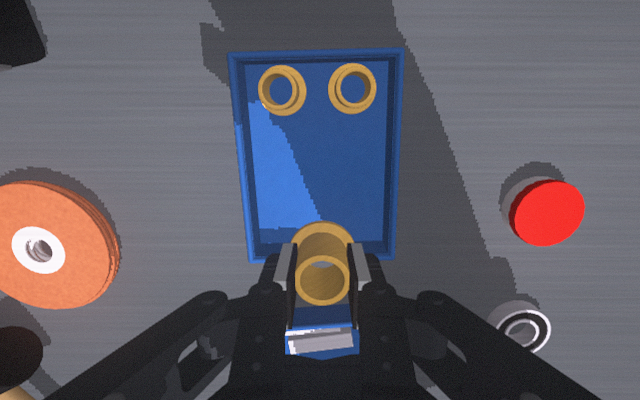

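The tray is square under the held bush, stock at the far end (282,90) and (352,88). Lower.

Request:
{"fn": "play_rows", "kwargs": {"moves": [{"tx": 5, "ty": 0, "tz": 40, "rx": 0, "ry": 0, "rz": 0, "jaw": 1}, {"tx": 0, "ty": 0, "tz": 30, "rx": 0, "ry": 0, "rz": 0, "jaw": 1}, {"tx": 0, "ty": 0, "tz": 17, "rx": 0, "ry": 0, "rz": 0, "jaw": 1}, {"tx": 0, "ty": 0, "tz": 0, "rx": 0, "ry": 0, "rz": 0, "jaw": 1}, {"tx": 0, "ty": 0, "tz": 0, "rx": 0, "ry": 0, "rz": 0, "jaw": 1}]}}

```text
t: 15.3
tcp_pos: [0.5717, 0.2781, 0.0256]
ee_rot: [-3.141, 0.001, -0.001]
ft_force: [1.3, -0.3, -0.9]
opening: 0.0245
gripper_force: 39.9
```

Request:
{"fn": "play_rows", "kwargs": {"moves": [{"tx": 0, "ty": 0, "tz": 6, "rx": 0, "ry": 0, "rz": 0, "jaw": 1}, {"tx": 0, "ty": 0, "tz": 3.5, "rx": 0, "ry": 0, "rz": 0, "jaw": 1}, {"tx": 0, "ty": 0, "tz": 0, "rx": 0, "ry": 0, "rz": 0, "jaw": 1}, {"tx": 0, "ty": 0, "tz": 0, "rx": 0, "ry": 0, "rz": 0, "jaw": 1}]}}

```text
t: 15.7
tcp_pos: [0.5715, 0.2786, 0.0157]
ee_rot: [-3.141, 0.0, -0.001]
ft_force: [1.3, 0.1, -1.1]
opening: 0.0242
gripper_force: 39.9
```

Request:
{"fn": "play_rows", "kwargs": {"moves": [{"tx": 0, "ty": 0, "tz": 0, "rx": 0, "ry": 0, "rz": 0, "jaw": 0.3}, {"tx": 0, "ty": 0, "tz": 0, "rx": 0, "ry": 0, "rz": 0, "jaw": 0}, {"tx": 0, "ty": 0, "tz": 0, "rx": 0, "ry": 0, "rz": 0, "jaw": 0}, {"tx": 0, "ty": 0, "tz": -20, "rx": 0, "ry": 0, "rz": 0, "jaw": 0}, {"tx": 0, "ty": 0, "tz": -40, "rx": 0, "ry": 0, "rz": 0, "jaw": 0}, {"tx": 0, "ty": 0, "tz": -40, "rx": 0, "ry": 0, "rz": 0, "jaw": 0}]}}

```text
t: 16.3
tcp_pos: [0.5705, 0.2782, 0.1154]
ee_rot: [3.141, -0.0, -0.003]
ft_force: [0.7, -0.0, 1.3]
opening: 0.0425
gripper_force: 0.0
```

Request:
{"fn": "play_rows", "kwargs": {"moves": [{"tx": -26, "ty": 36, "tz": 0, "rx": 0, "ry": 0, "rz": 0, "jaw": -0.65}, {"tx": -26, "ty": 36, "tz": 0, "rx": 0, "ry": 0, "rz": 0, "jaw": -0.65}, {"tx": -26, "ty": 36, "tz": 0, "rx": 0, "ry": 0, "rz": 0, "jaw": -0.65}, {"tx": -26, "ty": 36, "tz": 0, "rx": 0, "ry": 0, "rz": 0, "jaw": -0.65}, {"tx": -26, "ty": 36, "tz": 0, "rx": 0, "ry": 0, "rz": 0, "jaw": -0.65}, {"tx": 0, "ty": 0, "tz": 30, "rx": 0, "ry": 0, "rz": 0, "jaw": -0.65}, {"tx": 0, "ty": 0, "tz": 0, "rx": 0, "ry": 0, "rz": 0, "jaw": -0.65}, {"tx": 0, "ty": 0, "tz": 0, "rx": 0, "ry": 0, "rz": 0, "jaw": -0.65}]}}

```text
t: 17.1
tcp_pos: [0.441, 0.0986, 0.0853]
ee_rot: [3.142, -0.0, -0.002]
ft_force: [0.6, -1.0, 0.7]
opening: 0.0701
gripper_force: 0.0
```

```bash
python3 - <<'E'
from blob import *
s,im=snap('wrist','w9.png'); print(s['tcp_pos'],s['opening'])
print(bright(im,s,(.4415,.099,.015),.015,55,130))
E
```

```text
[0.44102057 0.0986194  0.0852783 ] 0.07012679605408172
((np.int64(322), np.int64(211)), (321.0, 211.0), 36.221641540527344, array([0.4416, 0.1002, 0.015 ]))
```

View pics/w9.png

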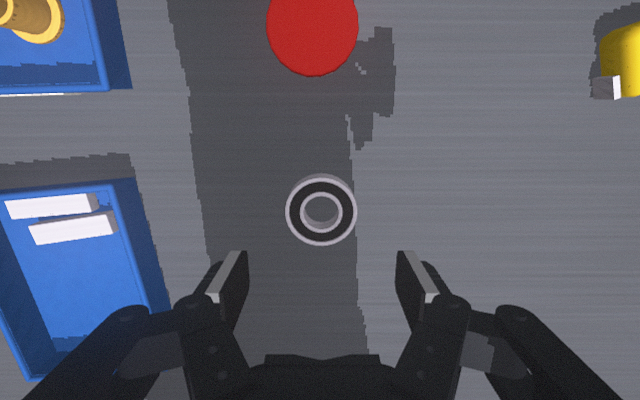

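The large bearing sits centred at (321,211) between the fingers. Descend and grip.

Request:
{"fn": "play_rows", "kwargs": {"moves": [{"tx": 0, "ty": -1, "tz": 40, "rx": 0, "ry": 0, "rz": 0, "jaw": -0.65}, {"tx": 0, "ty": 0, "tz": 30, "rx": 0, "ry": 0, "rz": 0, "jaw": -0.65}, {"tx": 0, "ty": 0, "tz": 12, "rx": 0, "ry": 0, "rz": 0, "jaw": -0.65}, {"tx": 0, "ty": 0, "tz": 0, "rx": 0, "ry": 0, "rz": 0, "jaw": -0.3}, {"tx": 0, "ty": 0, "tz": 0, "rx": 0, "ry": 0, "rz": 0, "jaw": 1}, {"tx": 0, "ty": 0, "tz": 0, "rx": 0, "ry": 0, "rz": 0, "jaw": 1}, {"tx": 0, "ty": 0, "tz": 0, "rx": 0, "ry": 0, "rz": 0, "jaw": 1}, {"tx": 0, "ty": 0, "tz": 0, "rx": 0, "ry": 0, "rz": 0, "jaw": 1}]}}

```text
t: 17.95
tcp_pos: [0.442, 0.0996, 0.0042]
ee_rot: [-3.141, 0.0, -0.003]
ft_force: [-0.2, 0.3, -1.0]
opening: 0.0501
gripper_force: 41.6
```

Request:
{"fn": "play_rows", "kwargs": {"force": 50, "moves": [{"tx": 0, "ty": 0, "tz": 0, "rx": 0, "ry": 0, "rz": 0, "jaw": 1}, {"tx": 0, "ty": 0, "tz": -10, "rx": 0, "ry": 0, "rz": 0, "jaw": 1}, {"tx": 0, "ty": 0, "tz": -20, "rx": 0, "ry": 0, "rz": 0, "jaw": 1}, {"tx": 0, "ty": 0, "tz": 0, "rx": 0, "ry": 0, "rz": 0, "jaw": 1}, {"tx": 0, "ty": 0, "tz": 0, "rx": 0, "ry": 0, "rz": 0, "jaw": 1}]}}

```text
t: 18.45
tcp_pos: [0.4418, 0.0996, 0.034]
ee_rot: [-3.141, 0.0, -0.003]
ft_force: [0.8, 0.1, -2.4]
opening: 0.0499
gripper_force: 54.1
```

```bash
python3 - <<'E'
from blob import *
s,im=snap('wrist','w10.png'); print(s['tcp_pos'],s['opening'],s['gripper_force'],s['ft_force'])
t=s['tcp_pos']
b=bright(im,s,t+np.array([0,0,.012]),t[2]+.012,60,130); print(b)
E
```

```text
[0.44181762 0.09961207 0.0339681 ] 0.049872760737932516 54.063042998313904 [ 0.84531455  0.08533803 -2.35444449]
((np.int64(324), np.int64(271)), (325.6645812988281, 269.46636962890625), 58.01980209350586, array([0.4429, 0.0989, 0.046 ]))
```

Request:
{"fn": "play_rows", "kwargs": {"moves": [{"tx": 0, "ty": 0, "tz": -40, "rx": 0, "ry": 0, "rz": 0, "jaw": 1}, {"tx": 0, "ty": 0, "tz": -40, "rx": 0, "ry": 0, "rz": 0, "jaw": 1}, {"tx": 15, "ty": 42, "tz": 0, "rx": 0, "ry": 0, "rz": 0, "jaw": 1}, {"tx": 15, "ty": 42, "tz": 0, "rx": 0, "ry": 0, "rz": 0, "jaw": 1}, {"tx": 15, "ty": 42, "tz": 0, "rx": 0, "ry": 0, "rz": 0, "jaw": 1}, {"tx": 15, "ty": 42, "tz": 0, "rx": 0, "ry": 0, "rz": 0, "jaw": 1}, {"tx": 15, "ty": 42, "tz": 0, "rx": 0, "ry": 0, "rz": 0, "jaw": 1}, {"tx": 15, "ty": 42, "tz": 0, "rx": 0, "ry": 0, "rz": 0, "jaw": 1}, {"tx": 15, "ty": 42, "tz": 0, "rx": 0, "ry": 0, "rz": 0, "jaw": 1}]}}

```text
t: 19.4
tcp_pos: [0.5458, -0.196, 0.1118]
ee_rot: [-3.14, 0.001, 0.003]
ft_force: [1.0, 1.0, -0.8]
opening: 0.0494
gripper_force: 54.0
```

Request:
{"fn": "play_rows", "kwargs": {"moves": [{"tx": 15, "ty": 42, "tz": 0, "rx": 0, "ry": 0, "rz": 0, "jaw": 1}, {"tx": 15, "ty": 42, "tz": 0, "rx": 0, "ry": 0, "rz": 0, "jaw": 1}, {"tx": 0, "ty": 0, "tz": 0, "rx": 0, "ry": 0, "rz": 0, "jaw": 1}, {"tx": 0, "ty": 0, "tz": 0, "rx": 0, "ry": 0, "rz": 0, "jaw": 1}]}}

```text
t: 19.8
tcp_pos: [0.5754, -0.2788, 0.1115]
ee_rot: [-3.14, 0.003, 0.004]
ft_force: [-0.3, 0.6, -1.2]
opening: 0.0496
gripper_force: 54.0
```

```bash
cat > tray.py <<'E'
from h import *
import sys
s,im=snap('wrist',sys.argv[1]); print(s['tcp_pos'],s['opening'],s['gripper_force'])
hsv=cv2.cvtColor(im,cv2.COLOR_RGB2HSV); m=cv2.inRange(hsv,(100,120,40),(120,255,255)); m[250:]=0
m=cv2.morphologyEx(m,cv2.MORPH_CLOSE,np.ones((9,9)))
c=max(cv2.findContours(m,cv2.RETR_EXTERNAL,cv2.CHAIN_APPROX_SIMPLE)[0],key=cv2.contourArea)
for p in cv2.approxPolyDP(cv2.convexHull(c),5,True)[:,0]: print(p,ray('wrist',p,.028,s)[:2].round(3))
E
python3 tray.py w11.png
```

```text
[ 0.5753854  -0.27884057  0.1114652 ] 0.04961009060736043 53.97542417049408
[235  46] [ 0.685 -0.221]
[412  53] [ 0.681 -0.337]
[391 249] [ 0.539 -0.332]
[243 248] [ 0.54  -0.216]
```

Request:
{"fn": "play_rows", "kwargs": {"moves": [{"tx": 4, "ty": 0, "tz": 40, "rx": 0, "ry": 0, "rz": 0, "jaw": 1}, {"tx": 0, "ty": 0, "tz": 30, "rx": 0, "ry": 0, "rz": 0, "jaw": 1}, {"tx": 0, "ty": 0, "tz": 20, "rx": 0, "ry": 0, "rz": 0, "jaw": 1}, {"tx": 0, "ty": 0, "tz": 5, "rx": 0, "ry": 0, "rz": 0, "jaw": 1}, {"tx": 0, "ty": 0, "tz": 0, "rx": 0, "ry": 0, "rz": 0, "jaw": 1}, {"tx": 0, "ty": 0, "tz": 0, "rx": 0, "ry": 0, "rz": 0, "jaw": 1}]}}

```text
t: 20.45
tcp_pos: [0.581, -0.2783, 0.0198]
ee_rot: [3.141, 0.001, 0.003]
ft_force: [0.2, 0.5, -1.1]
opening: 0.0495
gripper_force: 54.0
```

Request:
{"fn": "play_rows", "kwargs": {"moves": [{"tx": 0, "ty": 0, "tz": 8, "rx": 0, "ry": 0, "rz": 0, "jaw": 1}, {"tx": 0, "ty": 0, "tz": 4, "rx": 0, "ry": 0, "rz": 0, "jaw": 1}, {"tx": 0, "ty": 0, "tz": 0, "rx": 0, "ry": 0, "rz": 0, "jaw": 1}, {"tx": 0, "ty": 0, "tz": 0, "rx": 0, "ry": 0, "rz": 0, "jaw": 1}]}}

```text
t: 20.85
tcp_pos: [0.5808, -0.2788, 0.0069]
ee_rot: [3.141, -0.001, 0.002]
ft_force: [1.2, 0.2, 1.5]
opening: 0.0497
gripper_force: 54.2
```

Request:
{"fn": "play_rows", "kwargs": {"force": 40, "moves": [{"tx": 0, "ty": 0, "tz": 0, "rx": 0, "ry": 0, "rz": 0, "jaw": -0.25}, {"tx": 0, "ty": 0, "tz": 0, "rx": 0, "ry": 0, "rz": 0, "jaw": -0.42}, {"tx": 0, "ty": 0, "tz": 0, "rx": 0, "ry": 0, "rz": 0, "jaw": -0.42}, {"tx": 0, "ty": 0, "tz": -20, "rx": 0, "ry": 0, "rz": 0, "jaw": -0.42}, {"tx": 0, "ty": 0, "tz": -40, "rx": 0, "ry": 0, "rz": 0, "jaw": -0.42}, {"tx": 0, "ty": 0, "tz": -40, "rx": 0, "ry": 0, "rz": 0, "jaw": -0.42}]}}

```text
t: 21.45
tcp_pos: [0.5791, -0.278, 0.106]
ee_rot: [-3.14, 0.0, 0.004]
ft_force: [0.9, -1.1, 0.5]
opening: 0.0605
gripper_force: 0.0
```

Request:
{"fn": "play_rows", "kwargs": {"moves": [{"tx": 22, "ty": -40, "tz": 0, "rx": 0, "ry": 0, "rz": 0, "jaw": 0.2}, {"tx": 22, "ty": -40, "tz": 0, "rx": 0, "ry": 0, "rz": 0, "jaw": 0.2}, {"tx": 22, "ty": -40, "tz": 0, "rx": 0, "ry": 0, "rz": 0, "jaw": 0.2}, {"tx": 22, "ty": -40, "tz": 0, "rx": 0, "ry": 0, "rz": 0, "jaw": 0.2}, {"tx": 0, "ty": 0, "tz": 0, "rx": 0, "ry": 0, "rz": 0.117, "jaw": 0.2}, {"tx": 0, "ty": 0, "tz": 0, "rx": 0, "ry": 0, "rz": 0, "jaw": 0.2}, {"tx": 0, "ty": 0, "tz": 0, "rx": 0, "ry": 0, "rz": 0, "jaw": 0.2}]}}

```text
t: 22.15
tcp_pos: [0.6679, -0.1187, 0.106]
ee_rot: [3.136, -0.181, -0.001]
ft_force: [-0.3, 0.6, -0.5]
opening: 0.034
gripper_force: 0.0
```

```bash
python3 - <<'E'
from h import *
s,im=snap('wrist','w12.png'); print(s['tcp_pos'],s['ee_rot'],s['opening'])
u,v=proj('wrist',(.671,-.116,.01),s).astype(int); print(u,v)
m=np.zeros((400,640),np.uint8); g=cv2.cvtColor(im,cv2.COLOR_RGB2HSV)
sub=((g[...,2]>190)&(g[...,1]<60)).astype(np.uint8)*255; m[max(v-80,0):v+80,u-50:u+50]=sub[max(v-80,0):v+80,u-50:u+50]
c=max(cv2.findContours(m,cv2.RETR_EXTERNAL,cv2.CHAIN_APPROX_SIMPLE)[0],key=cv2.contourArea)
r=cv2.minAreaRect(c); print(r); P=np.array([ray('wrist',p,.01,s) for p in cv2.boxPoints(r)]); print(P.round(4),P.mean(0))
E
```

```text
[ 0.667893   -0.11867203  0.10602956] [ 3.13627471e+00 -1.80568827e-01 -9.47153166e-04] 0.0340371133179676
319 197
((319.0, 195.0), (72.0, 20.0), 90.0)
[[ 0.7021 -0.1118  0.01  ]
 [ 0.7004 -0.1269  0.01  ]
 [ 0.6415 -0.1205  0.01  ]
 [ 0.6433 -0.1043  0.01  ]] [ 0.67182265 -0.11588473  0.01      ]
```

The key is found: aligned with the tool within the pixel limit, centre (0.672, -0.116). Descend and grip.

Request:
{"fn": "play_rows", "kwargs": {"moves": [{"tx": 4, "ty": -3, "tz": 40, "rx": 0, "ry": 0, "rz": 0, "jaw": 0.2}, {"tx": 0, "ty": 0, "tz": 35, "rx": 0, "ry": 0, "rz": 0, "jaw": 0.2}, {"tx": 0, "ty": 0, "tz": 20, "rx": 0, "ry": 0, "rz": 0, "jaw": 0.2}, {"tx": 0, "ty": 0, "tz": 7, "rx": 0, "ry": 0, "rz": 0, "jaw": 0.2}, {"tx": 0, "ty": 0, "tz": 0, "rx": 0, "ry": 0, "rz": 0, "jaw": 0.4}, {"tx": 0, "ty": 0, "tz": 0, "rx": 0, "ry": 0, "rz": 0, "jaw": 1}, {"tx": 0, "ty": 0, "tz": 0, "rx": 0, "ry": 0, "rz": 0, "jaw": 1}, {"tx": 0, "ty": 0, "tz": 0, "rx": 0, "ry": 0, "rz": 0, "jaw": 1}, {"tx": 0, "ty": 0, "tz": 0, "rx": 0, "ry": 0, "rz": 0, "jaw": 1}]}}

```text
t: 23.1
tcp_pos: [0.6733, -0.1162, 0.0056]
ee_rot: [3.136, -0.184, 0.003]
ft_force: [-1.3, -0.0, 1.2]
opening: 0.0141
gripper_force: 40.8
```

Request:
{"fn": "play_rows", "kwargs": {"moves": [{"tx": 0, "ty": 0, "tz": -15, "rx": 0, "ry": 0, "rz": 0, "jaw": 1}, {"tx": 0, "ty": 0, "tz": -45, "rx": 0, "ry": 0, "rz": 0, "jaw": 1}, {"tx": 0, "ty": 0, "tz": -45, "rx": 0, "ry": 0, "rz": 0, "jaw": 1}, {"tx": 0, "ty": 0, "tz": 0, "rx": 0, "ry": 0, "rz": -0.117, "jaw": 1}, {"tx": -28, "ty": -36, "tz": 0, "rx": 0, "ry": 0, "rz": 0, "jaw": 1}, {"tx": -28, "ty": -36, "tz": 0, "rx": 0, "ry": 0, "rz": 0, "jaw": 1}, {"tx": -28, "ty": -36, "tz": 0, "rx": 0, "ry": 0, "rz": 0, "jaw": 1}, {"tx": -28, "ty": -36, "tz": 0, "rx": 0, "ry": 0, "rz": 0, "jaw": 1}, {"tx": -28, "ty": -36, "tz": 0, "rx": 0, "ry": 0, "rz": 0, "jaw": 1}, {"tx": -28, "ty": -36, "tz": 0, "rx": 0, "ry": 0, "rz": 0, "jaw": 1}]}}

```text
t: 24.1
tcp_pos: [0.5035, 0.1013, 0.1106]
ee_rot: [-3.141, 0.001, -0.003]
ft_force: [0.1, 0.2, 0.3]
opening: 0.0143
gripper_force: 40.5
```

Request:
{"fn": "play_rows", "kwargs": {"moves": [{"tx": -28, "ty": -36, "tz": 0, "rx": 0, "ry": 0, "rz": 0, "jaw": 1}, {"tx": -28, "ty": -36, "tz": 0, "rx": 0, "ry": 0, "rz": 0, "jaw": 1}, {"tx": -28, "ty": -36, "tz": 0, "rx": 0, "ry": 0, "rz": 0, "jaw": 1}, {"tx": -28, "ty": -36, "tz": 0, "rx": 0, "ry": 0, "rz": 0, "jaw": 1}, {"tx": -28, "ty": -34, "tz": 0, "rx": 0, "ry": 0, "rz": 0, "jaw": 1}, {"tx": 0, "ty": 0, "tz": 0, "rx": 0, "ry": 0, "rz": -0.1, "jaw": 1}, {"tx": 0, "ty": 0, "tz": 0, "rx": 0, "ry": 0, "rz": 0, "jaw": 1}, {"tx": 0, "ty": 0, "tz": 0, "rx": 0, "ry": 0, "rz": 0, "jaw": 1}]}}

```text
t: 24.9
tcp_pos: [0.3649, 0.2781, 0.1101]
ee_rot: [-3.137, -0.154, -0.002]
ft_force: [-0.4, 0.2, -0.3]
opening: 0.0144
gripper_force: 40.5
```

```bash
python3 tray.py w13.png; python3 -c "
from h import *
s=env.read_state();print(s['ee_rot'],s['joints'])"
```

```text
[0.36493424 0.27812555 0.11012405] 0.014394978523199547 40.50491988658905
[400  69] [0.465 0.237]
[388 249] [0.335 0.224]
[240 249] [0.324 0.34 ]
[226  69] [0.454 0.351]
[-3.13750626e+00 -1.52863705e-01 -1.44488100e-03] [ 5.33407108e-01 -2.03033264e-01  2.17940090e+00 -1.15663670e-04
  1.16424125e+00  2.00688331e+00]
```

Request:
{"fn": "play_rows", "kwargs": {"moves": [{"tx": -4, "ty": -6, "tz": 40, "rx": 0, "ry": 0, "rz": 0, "jaw": 1}, {"tx": 0, "ty": 0, "tz": 30, "rx": 0, "ry": 0, "rz": 0, "jaw": 1}, {"tx": 0, "ty": 0, "tz": 18, "rx": 0, "ry": 0, "rz": 0, "jaw": 1}, {"tx": 0, "ty": 0, "tz": 0, "rx": 0, "ry": 0, "rz": 0, "jaw": 1}, {"tx": 0, "ty": 0, "tz": 0, "rx": 0, "ry": 0, "rz": 0, "jaw": 1}]}}

```text
t: 25.45
tcp_pos: [0.3608, 0.2832, 0.0217]
ee_rot: [3.138, 0.153, -0.0]
ft_force: [-0.5, 0.5, 0.5]
opening: 0.014
gripper_force: 40.5
```

Lower the rest, release, rise, then go back over the middle for a final look.

Request:
{"fn": "play_rows", "kwargs": {"moves": [{"tx": 0, "ty": 0, "tz": 9, "rx": 0, "ry": 0, "rz": 0, "jaw": 1}, {"tx": 0, "ty": 0, "tz": 4, "rx": 0, "ry": 0, "rz": 0, "jaw": 1}, {"tx": 0, "ty": 0, "tz": 0, "rx": 0, "ry": 0, "rz": 0, "jaw": 1}, {"tx": 0, "ty": 0, "tz": 0, "rx": 0, "ry": 0, "rz": 0, "jaw": 1}]}}

```text
t: 25.85
tcp_pos: [0.3602, 0.2838, 0.0086]
ee_rot: [-3.138, -0.157, -0.0]
ft_force: [0.9, 0.1, -0.0]
opening: 0.0141
gripper_force: 40.5
```

Request:
{"fn": "play_rows", "kwargs": {"moves": [{"tx": 0, "ty": 0, "tz": 0, "rx": 0, "ry": 0, "rz": 0, "jaw": 0.5}, {"tx": 0, "ty": 0, "tz": 0, "rx": 0, "ry": 0, "rz": 0, "jaw": 0.2}, {"tx": 0, "ty": 0, "tz": 0, "rx": 0, "ry": 0, "rz": 0, "jaw": 0.2}, {"tx": 0, "ty": 0, "tz": -20, "rx": 0, "ry": 0, "rz": 0, "jaw": 0.2}, {"tx": 0, "ty": 0, "tz": -45, "rx": 0, "ry": 0, "rz": 0, "jaw": 0.2}, {"tx": 0, "ty": 0, "tz": -45, "rx": 0, "ry": 0, "rz": 0, "jaw": 0.2}, {"tx": 0, "ty": 0, "tz": -45, "rx": 0, "ry": 0, "rz": 0.1, "jaw": 0.2}, {"tx": 0, "ty": 30, "tz": -35, "rx": 0, "ry": 0, "rz": 0, "jaw": 0.2}, {"tx": 5, "ty": 40, "tz": -25, "rx": 0, "ry": 0, "rz": 0, "jaw": 0.2}, {"tx": 5, "ty": 40, "tz": -25, "rx": 0, "ry": 0, "rz": 0, "jaw": 0.2}]}}

```text
t: 26.85
tcp_pos: [0.3699, 0.1728, 0.2502]
ee_rot: [-3.141, -0.003, -0.003]
ft_force: [1.4, -0.6, -0.4]
opening: 0.034
gripper_force: 0.0
```

Request:
{"fn": "play_rows", "kwargs": {"moves": [{"tx": 15, "ty": 43, "tz": -15, "rx": 0, "ry": 0, "rz": 0, "jaw": 0.2}, {"tx": 15, "ty": 43, "tz": -15, "rx": 0, "ry": 0, "rz": 0, "jaw": 0.2}, {"tx": 15, "ty": 43, "tz": -15, "rx": 0, "ry": 0, "rz": 0, "jaw": 0.2}, {"tx": 15, "ty": 43, "tz": -15, "rx": 0, "ry": 0, "rz": 0, "jaw": 0.2}, {"tx": 15, "ty": 30, "tz": -15, "rx": 0, "ry": 0, "rz": 0, "jaw": 0.2}, {"tx": 15, "ty": 20, "tz": 0, "rx": 0, "ry": 0, "rz": 0, "jaw": 0.2}, {"tx": 0, "ty": 0, "tz": 0, "rx": 0, "ry": 0, "rz": 0, "jaw": 0.2}, {"tx": 0, "ty": 0, "tz": 0, "rx": 0, "ry": 0, "rz": 0, "jaw": 0.2}]}}

```text
t: 27.65
tcp_pos: [0.4597, -0.0484, 0.3229]
ee_rot: [-3.141, 0.002, 0.002]
ft_force: [0.2, 0.6, 0.4]
opening: 0.034
gripper_force: 0.0
```

```bash
python3 - <<'E'
from h import *
s,im=snap('wrist','w14.png'); print(s['tcp_pos'],s['t'])
_,sc=snap('scene')
a=cv2.resize(im[:320,:,::-1],(800,400),interpolation=cv2.INTER_CUBIC)
b=cv2.resize(sc[140:360,150:270,::-1],None,fx=1,fy=1)
L=cv2.resize(sc[195:360,160:275,::-1],(200,200)); Rr=cv2.resize(sc[140:265,375:520,::-1],(232,200))
c=np.zeros((200,800,3),np.uint8); c[:,:200]=L; c[:,220:452]=Rr
cv2.imwrite('pics/fin.png',np.vstack([a,c]))
E
```

```text
[ 0.45973372 -0.04844823  0.32288787] 27.65
```

View pics/fin.png

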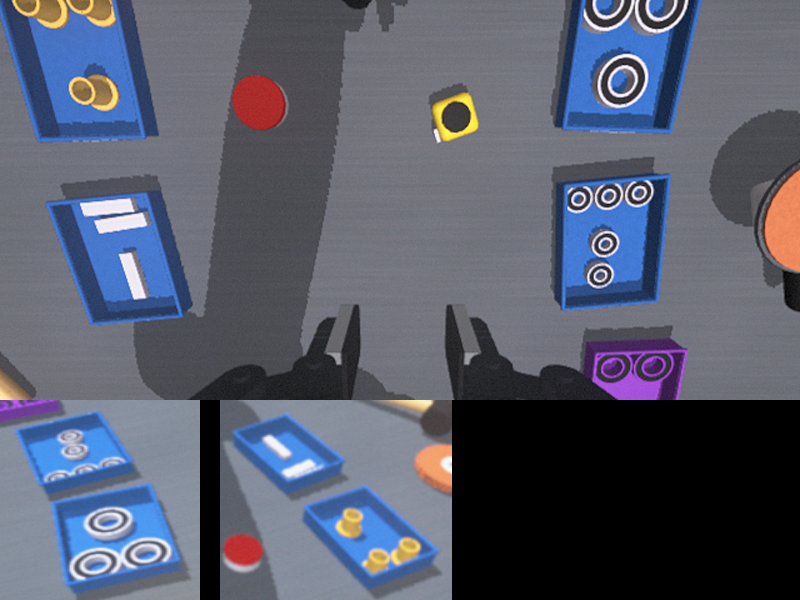

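Every spare is in its own tray: bush (95,90), key (132,275), large bearing (620,80), small bearings (605,243) and (600,275). I'll check by numbers that the two close small bearings lie flat.

```bash
python3 - <<'E'
from h import *
s=env.read_state(); im=cv2.imread('pics/w14.png'); g=cv2.cvtColor(im,cv2.COLOR_BGR2HSV)
m=((g[...,1]<110)&(g[...,2]>135)).astype(np.uint8)*255; m[:, :440]=0; m[:,540:]=0; m[:140]=0; m[250:]=0
for c in cv2.findContours(m,cv2.RETR_EXTERNAL,cv2.CHAIN_APPROX_NONE)[0]:
    if cv2.contourArea(c)>150: 
        e=cv2.fitEllipse(c); print(np.round(e[0],1),np.round(e[1],1),round(e[2]),ray('wrist',e[0],.013,s).round(4))
E
```

```text
[480.  220.1] [18.8 21.9] 52 [ 0.36   -0.2887  0.013 ]
[483.9 194.6] [20.3 22.8] 48 [ 0.4008 -0.2884  0.013 ]
```

Centres are 41 mm apart, so they don't touch, and both outlines are nearly round and alike: flat. Handing in.

```bash
python3 -c "
from workcell import env
print(env.job_done())"
```

```text
the job is handed in; nothing more can be done
None
```

I put all five spares in their matching trays, each set down low, and handed the job in at about 28 s of simulated time. In the last pictures all five look flat or upright, but the hand-in gave no pass or fail verdict.

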